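# Eject the calibration cassette and trap it

## Task

Press down the eject key of the colour reader's calibration dock with one finger, and with the other finger standing in the slide stop the cassette that springs out before it runs off the open end of the deck. Do not grip or lift the cassette, and leave everything else on the bench alone. Finish while holding: one finger still keeping the key down, the other still blocking the sprung-out cassette on the deck.

Things in the scene. Friction and masses are not known exactly. Their poses are not given: they have to be found in the camera images.
- dock: calibration dock fixed to the bench: white plinth 255 x 113 mm (x -110 to +145, y -45 to +68), deck top 30 mm above the bench. Origin: at bench height on the slide's centre line, 1 mm behind the gate's rear face. +z up, -x out along the slide (the way the cassette shoots), +y to the eject key's side. The cassette's bay lies behind the gate, x 5 to 78, its walls' tops 52 mm above the bench
- slide_mid (a point): point on the deck (height 30 mm) in the middle of the slide's open part, dock x = -42, y = 0, level with the key. Two rails 40 mm apart inside, tops 34 mm above the bench, guide the slide from x = 0 to -108; in front of the gate nothing but the key stands above the rails
- head_top (a point): top of the grey reading head over the rear of the bay, dock x +51 to +85, 82 mm above the bench; the housing behind it is 85 mm high
- deck_end (a point): middle of the open front edge of the deck, dock x = -110, y = 0, height 30 mm; past it the cassette drops to the bench
- eject_key (a joint): travel of the eject key, m: 0 up, 0.012 fully down. A spring lifts it with 3 N at the top, 6 N fully down; it does not latch. The gate, a steel bar across the slide at dock x -1 to -5 mm, moves with the key: its top is 8 mm above the deck at 0 and level with the deck at 0.008, where the cassette comes free
- key_top (a point): middle of the top face of the eject key, a rectangular steel key 36 mm (dock x) by 32 mm (dock y) beside the slide at dock x = -42, y = +46 mm. Top 50 mm above the bench when up, 38 mm when fully down: that is 8 mm above the deck and 4 mm above the rails, so the other fingertip at the same height stands in the slide clear of the deck
- cassette: loose black plastic block 60 (x) x 36 (y) x 20 mm (z) with a white tile on top, about 0.13 kg, very slippery. Origin under its centre, axes as the dock's. Starts at dock x = +31, y = 0, z = +30 mm, its front face behind the gate. A spring pusher behind it presses with 3.6 N, follows for 60 mm (1.2 N there); freed, it shoots out at up to 1 m/s and is off the deck in half a second
- pot_a: white screw-lid sample pot, 44 mm across, 45 mm high, standing near the front end of the dock; origin under its centre; not to be disturbed
- pot_b: white screw-lid sample pot, same as pot_a, standing on the key side of the dock; origin under its centre; not to be disturbed
- tin: small steel tin, 74 mm across, 75 mm high, on the side of the dock away from the key; origin under its centre; not to be disturbed
- spatula: mixing spatula, 170 mm long, lying flat on the bench on the key side of the dock; not to be disturbed
- cup: paper mixing cup, 72 mm across, 85 mm high, at the right side of the bench; not to be disturbed
- spray: aluminium spray bottle, 64 mm across, 160 mm high, at the left side of the bench; not to be disturbed
- filters: cardboard carton 90 x 70 x 40 mm at the right side of the bench; not to be disturbed
Things that resemble listed ones, but are neither listed nor needed, are in the scene too. What is meant by the cassette is not green, and is the smaller of those in its own colour.

How it is judged (in metres and radians):
At the end, for the whole second after the job is handed in: A finger holds the key down (over 7 mm, over 0.5 N) and a finger touches the cassette (over 0.3 N), which has come out at least 8 mm, its front not past the deck end, and rests flat on the deck (5 mm, 0.15 rad), within 12 mm of the slide centre line (value of joint eject_key above 0.007 m and contact force between the fingers and eject_key above 0.5 N and contact force between the fingers and cassette above 0.3 N and x of cassette in the frame of dock between -0.08 and 0.023 m and y of cassette in the frame of dock between -0.012 and 0.012 m and z of cassette in the frame of dock between 0.025 and 0.035 m and angle between cassette's own z axis and vertical below 0.15 rad and linear speed of cassette below 0.02 m/s); the arm keeps its last pose, push and grip.
It fails at once if the cassette slid away: its front passed the open end of the deck, or it left the slide sideways (x of cassette in the frame of dock below -0.08 m or y of cassette in the frame of dock above 0.03 m or y of cassette in the frame of dock below -0.03 m).
It fails at once if the cassette was lifted off the deck (z of cassette in the frame of dock above 0.045 m).
It fails at once if something else on the bench was displaced by more than 30 mm or knocked over (distance of any of pot_a, pot_b, tin, spatula, cup, spray, filters from where it was at the start of the episode above 0.03 m or angle between any of pot_a, pot_b, tin, spatula, cup, spray, filters's own z axis and vertical above 0.6 rad).
It also fails if it takes over 32 s, if anything falls off the work surface, if the arm or the gripper's body presses on something with over 40 N, if the wrist force passes 120 N, or if a joint passes its speed limit or range.

## Robot

A 6-joint arm with a two-finger parallel gripper is mounted at the origin on the work surface. World frame = base frame: x ahead of the robot, y to its left, z up, the work surface at z = 0. Lengths are in mm, angles in rad, forces in N, time in s.
With the tool pointing down it reaches from about 300 to 775 mm from the base axis. Payload 14.6 kg.
Tool frame: the origin (TCP) lies on the centre line of the jaws, within the pads' length; the fingertips stand manip.tcp_to_tips ahead of it and the grasp point (between the pads) lies 5 mm behind it (manip.tcp_to_tips is the distance from the TCP to the fingertips, in mm); z points along the fingers, y is the direction in which the jaws open and shut (so a half turn about z gives the same grasp; the last joint's range is limited). The gripper opens to 94 mm and grips with 3 to 60 N. Pads are 16 mm wide; open, the fingers measure 119 mm over their backs; the gripper's body (75 mm by 177 mm) begins 78 mm behind the grasp point.
Start: joints at [1.145, 0.3, 1.521, -0, 1.321, -0.067], TCP at [193.13, 514.966, 219.446] pointing down, gripper open.
Joint ranges: [-3.03, 3.03], [-0.79, 2.21], [0.23, 2.52], [-1.04, 4.18], [0, 3.07], [-2.55, 2.55]. Speed limits (rad/s): [2.22, 2.22, 2.57, 3.14, 3.14, 3.14].

## Interface

Orientations are given as [roll, pitch, yaw] about the fixed x, y, z axes, in that order (R = Rz(yaw) Ry(pitch) Rx(roll)).
In Python, from cell import manip, optics, workorder gives the robot as it stands. The module is installed in compiled form; this text tells all that it offers.
- The arm moves only by the tool jog_arm, never from a script. Its argument "deltas" is text: rows parted by semicolons, each of 5 numbers parted by spaces: the shift along the tool's x, y, z in mm, then the turn about the tool's z in rad, then the finger opening in mm, from 0 to 94. In form: tx ty tz twist grip; .... A call has exactly 10 rows; each row is the pose to reach, as a shift and turn from the pose commanded when the call began, along the tool's axes at that moment; what a row does not reach only later rows make up. A row lasts 1/8 s, in which the tool goes at most 62.5 mm and 10.7 degrees, less where a joint would pass 70% of its speed; a pose out of reach is approached as far as the arm can. A call with a gripper value outside its range is refused whole. The fingers move at their own pace and stop on an object; "squeeze" is the grip in N (left out, the last holds). Time passes only in rows, so rows that repeat a pose let the fingers close, or fill a call up. It gives the time, the measured TCP pose, the force and the opening at its end, in the units of the state.
- manip.read_state(): the state, without advancing time (a new reading comes with each control period).
- optics.camera(name): name is "scene" or "top" or "wrist"; returns (picture, depth): 420x560x3 uint8, red, green, blue; 420x560 float32, mm along the optical axis (not along the pixel's ray), 0 where there is no reading.
- optics.get_calibration(name): a dict with "intrinsics" (3x3 intrinsics, pixels), "R" (3x3) and "t" (3): a world point X has camera coordinates R X + t; the wrist camera has in their place "hand_eye" (4x4, takes a point from camera to tool coordinates, whose origin is the TCP and whose axes are the flange's). Camera axes: x right, y down, z forward; pixel columns grow to the right and rows downward; lengths in mm; the calibration is good to about 2 mm. A picture is of the moment at which its call begins: read the wrist's pose just before it. get_calibration takes no time and is no camera call.
- workorder.sign_off(): hands the job in, once; it reports no verdict.
The state is a dict: "clock": time; "joints": joint angles; "qd": joint speeds; "effort": joint torques, N m; "eef_pos": TCP position; "eef_rot": TCP orientation; "wrist_force": force on the tool from outside, world axes, zero at the start; "moment": the same for the moment, N m; "finger_gap": finger opening in mm.
Only numpy, scipy, OpenCV 4.12 (cv2) and the standard library are available. Lean on these libraries where they do the work, as an engineer would, in place of code of your own. Each camera call takes 0.05 s, during which the arm holds its last target.

## Working session

There is one attempt and no reset: what is moved stays moved. The work goes in short steps, Python scripts to look and compute and a tool call to move; the robot and the scene stay as the last step left them, time stands still between calls to the robot, and variables do not carry over. Pictures are saved under pics/ and viewed, and the job is handed in when it is done.

Besides the shell and the picture viewer there is one more tool, called after "Emit:" by a JSON object that holds its "method" and its "body". jog_arm: Moves the arm, as the interface text tells. Its arguments: {"type":"object","properties":{"deltas":{"type":"string"},"squeeze":{"type":"number"}},"required":["deltas"]}

```bash
mkdir -p pics
python3 - <<'E'
from cell import manip, optics
import cv2
print(manip.read_state(), manip.tcp_to_tips)
for n in ("scene","top"):
    p,d=optics.camera(n); cv2.imwrite(f"pics/{n}0.png",p[:,:,::-1]); import numpy as np; np.savez(f"{n}0.npz",p=p,d=d)
    print(optics.get_calibration(n))
print(optics.get_calibration("wrist"))
E
```

```text
{'clock': 0.0, 'joints': array([ 1.14539878e+00,  3.00475488e-01,  1.52159201e+00,  2.40621144e-05,
        1.32065356e+00, -6.65577860e-02]), 'qd': array([-8.08297415e-05,  4.39145693e-04,  1.22302516e-03, -4.54867364e-04,
       -1.37510519e-03, -2.66540294e-04]), 'effort': array([-1.62751392e-03, -5.31807268e+01, -3.52738488e+01,  7.07937218e-02,
        2.43371405e-02, -1.50975757e-04]), 'eef_pos': array([193.02995802, 514.75862439, 218.87928002]), 'eef_rot': array([-3.14046830e+00, -9.83031980e-05,  2.78274687e+00]), 'wrist_force': array([ 0.19199478, -0.41568337, -0.27922764]), 'moment': array([-0.00870993,  0.02863388, -0.0055243 ]), 'finger_gap': 93.90911076318518} 14.0
{'intrinsics': array([[532.0975417 ,   0.        , 279.14688016],
       [  0.        , 532.0975417 , 195.74803699],
       [  0.        ,   0.        ,   1.        ]]), 'R': array([[ 0.01936521,  0.99979581,  0.00577337],
       [ 0.62416506, -0.00757815, -0.78125575],
       [-0.78105247,  0.01873272, -0.62418436]]), 't': array([  22.09475436, -282.10286123, 2216.07778202])}
{'intrinsics': array([[473.622455
[... 170 characters left out ...]
3708, -0.01221248],
       [-0.98188494,  0.01536014, -0.18885451],
       [ 0.18901133,  0.00948099, -0.98192914]]), 't': array([ -30.58488178,  552.47640713, 1210.80543262])}
{'intrinsics': array([[301.83289556,   0.        , 276.16521779],
       [  0.        , 301.83289556, 212.18390382],
       [  0.        ,   0.        ,   1.        ]]), 'hand_eye': array([[ 1.54699203e-03, -9.58135770e-01, -2.86310064e-01,
         8.36479229e+01],
       [ 9.99998784e-01,  1.53791827e-03,  2.56559788e-04,
        -6.68098038e-01],
       [ 1.94502366e-04, -2.86310112e-01,  9.58136985e-01,
        -1.64362205e+02],
       [ 0.00000000e+00,  0.00000000e+00,  0.00000000e+00,
         1.00000000e+00]])}
```

View pics/top0.png

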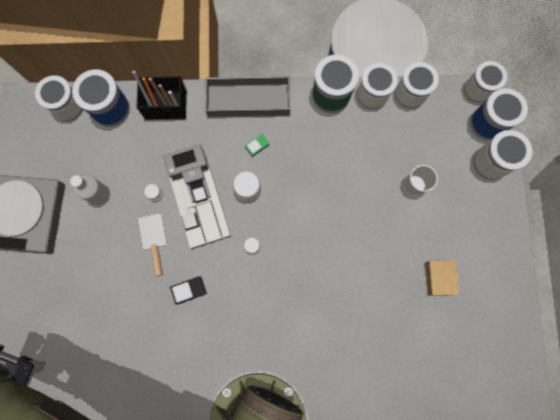

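View pics/scene0.png

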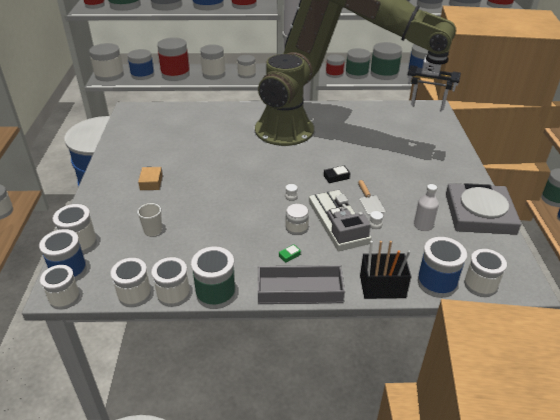

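Run:
```python
import cv2,numpy as np
p=np.load("top0.npz")["p"][:,:,::-1]
c=p[135:315,130:280]; cv2.imwrite("pics/topc.png",cv2.resize(c,(500*1,600),interpolation=cv2.INTER_CUBIC))
p=np.load("scene0.npz")["p"][:,:,::-1]
c=p[160:260,280:400]; cv2.imwrite("pics/scenec.png",cv2.resize(c,(720,600),interpolation=cv2.INTER_CUBIC))
```

```text
(no output)
```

View pics/topc.png

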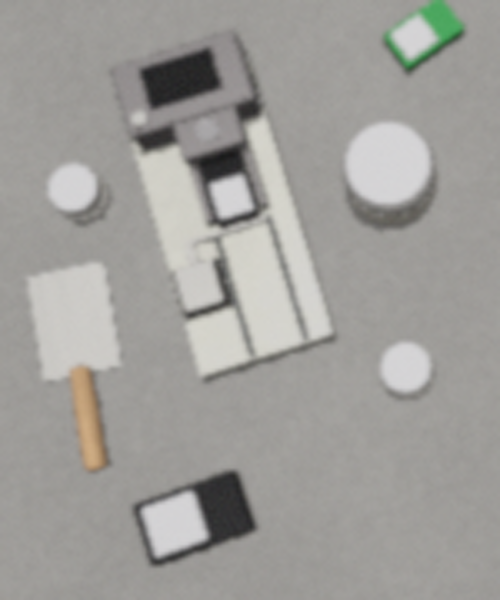

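View pics/scenec.png

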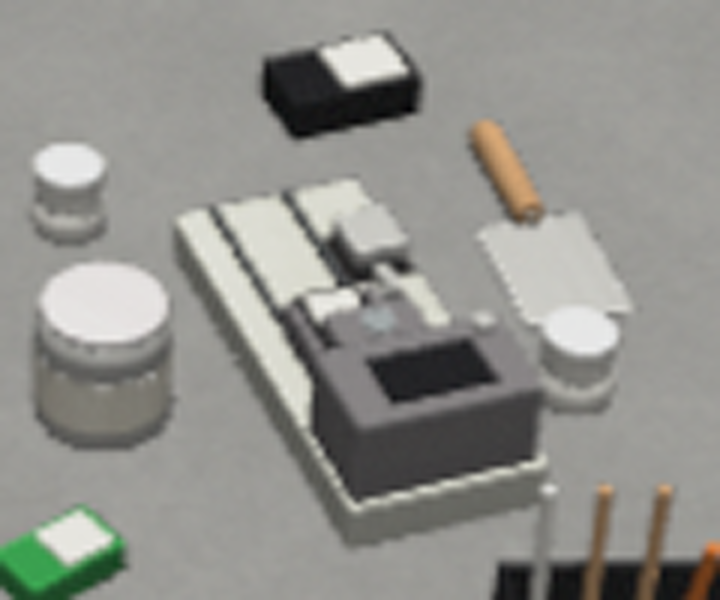

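```bash
cat > h.py <<'E'
import cv2,numpy as np
from cell import manip,optics
from scipy.spatial.transform import Rotation as Rn
def cast(cal,uv,z):
    K=cal["intrinsics"];R=cal["R"];t=cal["t"]
    uv=np.atleast_2d(uv).astype(float)
    r=np.c_[(uv-K[:2,2])/[K[0,0],K[1,1]],np.ones(len(uv))]@R   # R^T d
    o=-R.T@t
    return o+r*((z-o[2])/r[:,2])[:,None]
def wristcal(st):
    c=optics.get_calibration("wrist");H=c["hand_eye"]
    T=np.eye(4);T[:3,:3]=Rn.from_euler("xyz",st["eef_rot"]).as_matrix();T[:3,3]=st["eef_pos"]
    M=np.linalg.inv(T@H)
    return {"intrinsics":c["intrinsics"],"R":M[:3,:3],"t":M[:3,3]}
def proj(cal,X):
    x=np.atleast_2d(X)@cal["R"].T+cal["t"]; x=x@cal["intrinsics"].T; return x[:,:2]/x[:,2:]
E
python3 - <<'E'
from h import *
p=np.load("top0.npz")["p"]
cal=optics.get_calibration("top")
print(p[230,210],p[200,215],p[218,190],p[190,150],p[250,230],p[232,150])
f=lambda x,y:(x/3.333+130,y/3.333+135)
pts=[f(205,376),f(331,334),f(258,112),f(136,148)]
print("front key, front far, rear far",cast(cal,pts,30).round(1))
print("key",cast(cal,[f(180,289),f(220,278),f(212,258),f(172,266)],50).round(1))
for n,c,z in [("potb",f(73,187),45),("pota",f(406,368),45),("tin",f(389,165),75),("spat",f(75,320),2),("spatend",f(95,468),5),("bigblack",f(195,517),20)]: print(n,cast(cal,[c],z).round(1))
E
```

```text
[211 210 203] [212 211 203] [204 202 198] [212 211 213] [161 160 155] [203 201 198]
front key, front far, rear far [[449.5 171.   30. ]
 [482.   69.8  30. ]
 [668.2 130.9  30. ]
 [639.1 231.5  30. ]]
key [[517.3 188.7  50. ]
 [525.7 156.9  50. ]
 [542.1 163.5  50. ]
 [536.1 195.6  50. ]]
potb [[603.4 278.6  45. ]]
pota [[451.9   8.7  45. ]]
tin [[610.3  19.8  75. ]]
spat [[500.5 284.5   2. ]]
spatend [[378.7 263.4   5. ]]
bigblack [[338.2 178.7  20. ]]
```

Emit:
{"method": "jog_arm", "body": {"deltas": "-60 -35 0 -0.1 94;-120 -70 0 -0.25 94;-180 -105 0 -0.4 94;-240 -140 0 -0.55 94;-300 -175 10 -0.67 94;-360 -210 30 -0.67 94;-427 -252 60 -0.67 94;-427 -252 60 -0.67 94;-427 -252 60 -0.67 94;-427 -252 60 -0.67 94"}}

```text
clock: 1.35
eef_pos: [504.2, 129.2, 159.3]
eef_rot: [3.141, -0.001, -2.831]
wrist_force: [-0.5, -0.1, -0.6]
finger_gap: 94.1
```

Run:
```python
from h import *
st=manip.read_state(); p,d=optics.camera("wrist")
print(st["clock"],st["eef_pos"],st["eef_rot"])
import pickle; pickle.dump((wristcal(st),p,d),open("w1.pkl","wb"))
cv2.imwrite("pics/w1.png",p[:,:,::-1])
```

```text
1.35 [504.19385132 129.19704059 159.28557053] [ 3.14132225e+00 -7.22174683e-04 -2.83107936e+00]
```

View pics/w1.png

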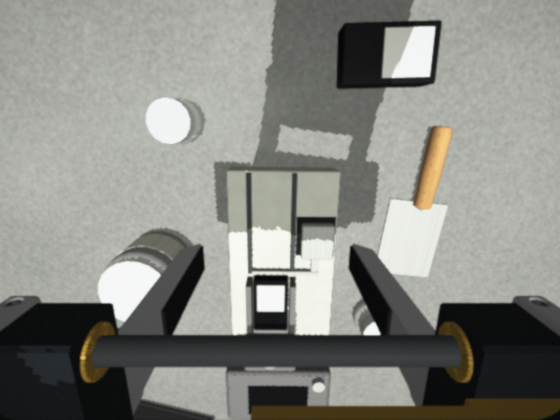

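Run:
```python
import pickle,cv2
_,p,d=pickle.load(open("w1.pkl","rb"))
cv2.imwrite("pics/w1c.png",cv2.resize(p[155:305,210:360,::-1],(600,600),interpolation=cv2.INTER_CUBIC))
```

```text
(no output)
```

View pics/w1c.png

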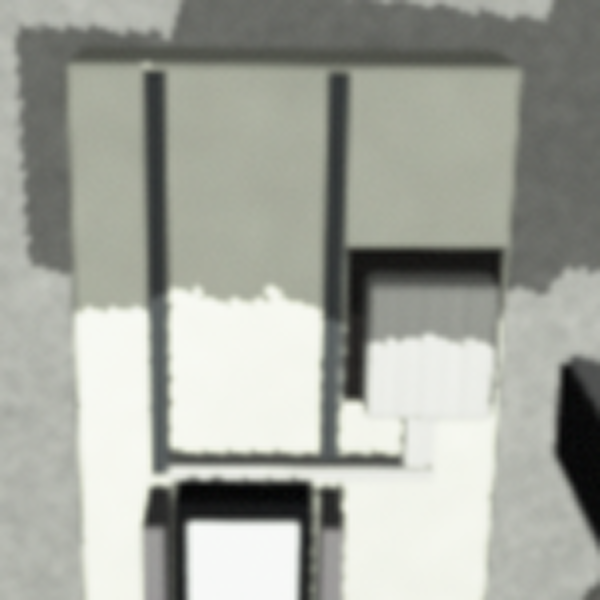

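Run:
```python
from h import *; import pickle
cal,p,d=pickle.load(open("w1.pkl","rb"))
f=lambda *a:[(x/4+209.6,y/4+154.6) for x,y in a]
fc=cast(cal,f((68,63),(521,67)),30); print("front",fc.round(1))
key=cast(cal,f((368,272),(502,272),(493,416),(366,412)),50);print("key",key.round(1),key.mean(0).round(1))
ri=cast(cal,f((165,100),(168,440),(331,100),(323,440)),34);print("rails",ri.round(1))
yaw=np.arctan2(*( (fc[0]-fc[1])[[0,1]]*[1,1])) if 0 else np.arctan2((fc[0]-fc[1])[0],-(fc[0]-fc[1])[1]);
m=((ri[1]-ri[0])+(ri[3]-ri[2]));
print("yaw front",yaw,"rails",np.arctan2(m[1],m[0]),"width",np.linalg.norm(fc[0]-fc[1]))
yaw=(yaw+np.arctan2(m[1],m[0]))/2
ex=np.array([np.cos(yaw),np.sin(yaw)]);ey=np.array([-ex[1],ex[0]])
D=lambda P,o: np.c_[(P[:,:2]-o)@ex,(P[:,:2]-o)@ey]
o1=fc.mean(0)[:2]+110*ex-11.5*ey; o2=key.mean(0)[:2]+42*ex-46*ey
print("origin",o1,o2, yaw); print(D(key,o1).round(1),D(ri,o1).round(1),D(cast(cal,f((290,467)),38),o1))
s=d[int(335/4+155)+15, int(430/4+210)]; u=np.array([[317,250]])
for uv in [(317,250),(272,250),(268,300)]:
    z=d[uv[1],uv[0]];K=cal["intrinsics"];c=np.array([(uv[0]-K[0,2])/K[0,0]*z,(uv[1]-K[1,2])/K[1,1]*z,z]);print("depth pt",uv,(cal["R"].T@(c-cal["t"])).round(1))
```

```text
front [[482.   70.7  30. ]
 [449.  176.2  30. ]]
key [[504.5 154.3  50. ]
 [494.6 184.8  50. ]
 [530.5 196.2  50. ]
 [539.1 165.9  50. ]] [517.2 175.3  50. ]
rails [[482.7  95.9  34. ]
 [569.5 122.5  34. ]
 [470.3 134.3  34. ]
 [556.9 161.4  34. ]]
yaw front 0.3031674777861872 rails 0.3004681196506237 width 110.4939206231804
origin [573.97528426 145.18428886] [570.9440108  143.86205071] 0.3018177987184054
[[-63.7  29.4]
 [-64.   61.4]
 [-26.4  61.7]
 [-27.1  30.1]] [[-101.8  -19.9]
 [ -11.   -20.3]
 [-102.2   20.4]
 [ -11.4   20.6]] [[-5.54653742 11.87697325]]
depth pt (317, 250) [526.7 178.1  49.9]
depth pt (272, 250) [549.5 138.6  28.1]
depth pt (268, 300) [594.4 148.9  51. ]
```

Emit:
{"method": "jog_arm", "body": {"deltas": "-15 8 0 0.009 34;-30 17.3 0 0.009 34;-30 17.3 0 0.009 34;-30 17.3 20 0.009 34;-30 17.3 40 0.009 34;-30 17.3 60 0.009 34;-30 17.3 79 0.009 34;-30 17.3 79 0.009 34;-30 17.3 79 0.009 34;-30 17.3 79 0.009 34", "squeeze": 30}}

```text
clock: 2.65
eef_pos: [528.0, 154.9, 81.4]
eef_rot: [-3.141, 0.001, -2.839]
wrist_force: [0.3, -0.4, 0.8]
finger_gap: 33.7
```

Run:
```python
from h import *
st=manip.read_state(); p,d=optics.camera("wrist")
print(st["clock"],st["eef_pos"],st["eef_rot"],st["finger_gap"],st["wrist_force"])
cv2.imwrite("pics/w2.png",p[:,:,::-1])
p,d=optics.camera("top");cv2.imwrite("pics/t2.png",cv2.resize(p[135:315,130:280,::-1],(500,600)))
p,d=optics.camera("scene");cv2.imwrite("pics/s2.png",cv2.resize(p[140:260,270:420,::-1],(750,600)))
```

```text
2.65 [527.96403075 154.89091687  81.43436204] [-3.14146957e+00  1.40752930e-03 -2.83918254e+00] 33.72195419169238 [ 0.27950105 -0.43097766  0.83034125]
```

View pics/w2.png

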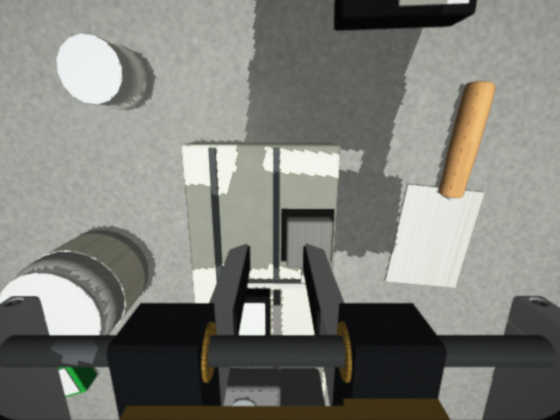

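View pics/s2.png

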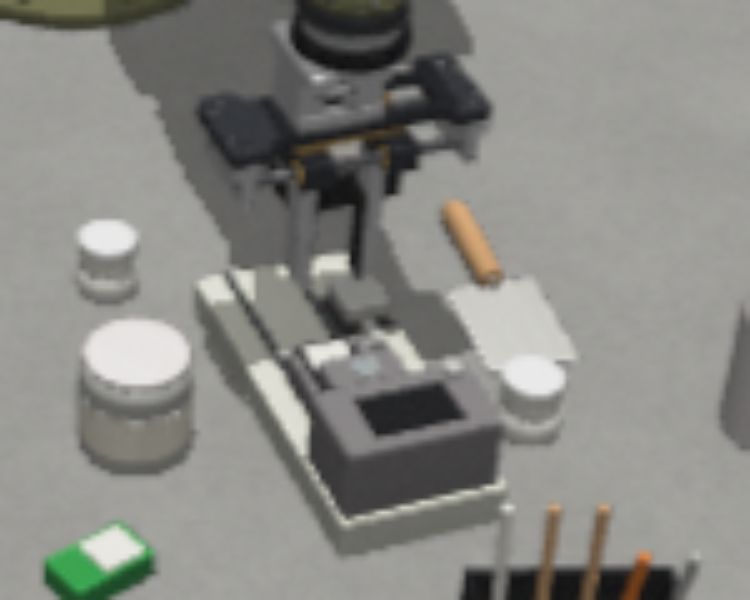

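Emit:
{"method": "jog_arm", "body": {"deltas": "0 0 5 0 34;0 0 10 0 34;0 0 14 0 34;0 0 17 0 34;0 0 19 0 34;0 0 21 0 34;0 0 21 0 34;0 0 21 0 34;0 0 21 0 34;0 0 21 0 34"}}

```text
clock: 4.05
eef_pos: [527.7, 154.7, 59.5]
eef_rot: [3.142, -0.0, -2.839]
wrist_force: [-1.5, -0.7, 2.8]
finger_gap: 33.9
```

Run:
```python
from h import *
st=manip.read_state(); p,d=optics.camera("wrist")
print(st["clock"],st["eef_pos"],st["eef_rot"],st["finger_gap"],st["wrist_force"],st["moment"])
cv2.imwrite("pics/w3.png",cv2.resize(p[120:330,140:420,::-1],(800,600)))
```

```text
4.05 [527.67232848 154.72692796  59.45994734] [ 3.14154383e+00 -8.10918914e-05 -2.83943035e+00] 33.88890716744752 [-1.54415624 -0.71041761  2.82219338] [0.07549138 0.62195411 0.03083199]
```

View pics/w3.png

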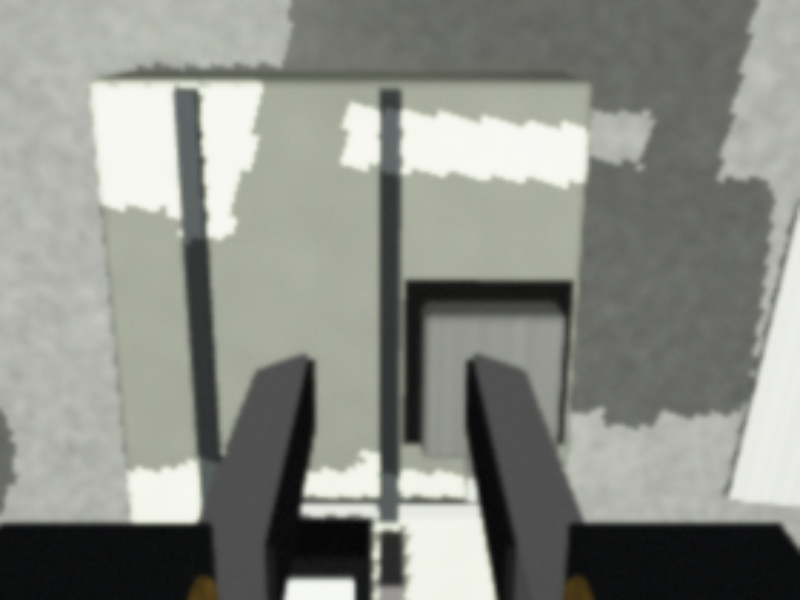

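Emit:
{"method": "jog_arm", "body": {"deltas": "0 0 3 0 34;0 0 6.5 0 34;0 0 6.5 0 34;0 0 6.5 0 34;0 0 6.5 0 34;0 0 6.5 0 34;0 0 6.5 0 34;0 0 6.5 0 34;0 0 6.5 0 34;0 0 6.5 0 34"}}

```text
clock: 5.35
eef_pos: [527.7, 154.7, 52.9]
eef_rot: [3.142, -0.0, -2.839]
wrist_force: [-2.3, -0.6, 4.1]
finger_gap: 34.1
```

Run:
```python
from h import *
st=manip.read_state(); p,d=optics.camera("wrist")
print(st["clock"],st["eef_pos"],st["eef_rot"],st["finger_gap"],st["wrist_force"],st["moment"])
cv2.imwrite("pics/w4.png",cv2.resize(p[120:330,140:420,::-1],(800,600)))
p,d=optics.camera("scene");cv2.imwrite("pics/s4.png",cv2.resize(p[160:260,280:400,::-1],(720,600),interpolation=cv2.INTER_CUBIC))
```

```text
5.35 [527.69069405 154.74405346  52.93719557] [ 3.14157767e+00 -5.72373619e-05 -2.83937748e+00] 34.10964593165822 [-2.33109228 -0.55123271  4.13888388] [ 0.00156728  0.74880451 -0.03234613]
```

View pics/w4.png

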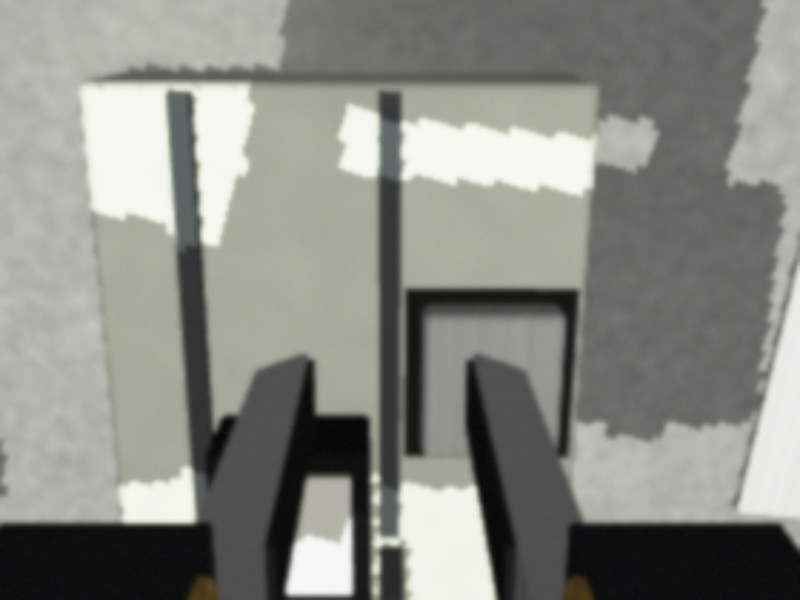

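View pics/s4.png

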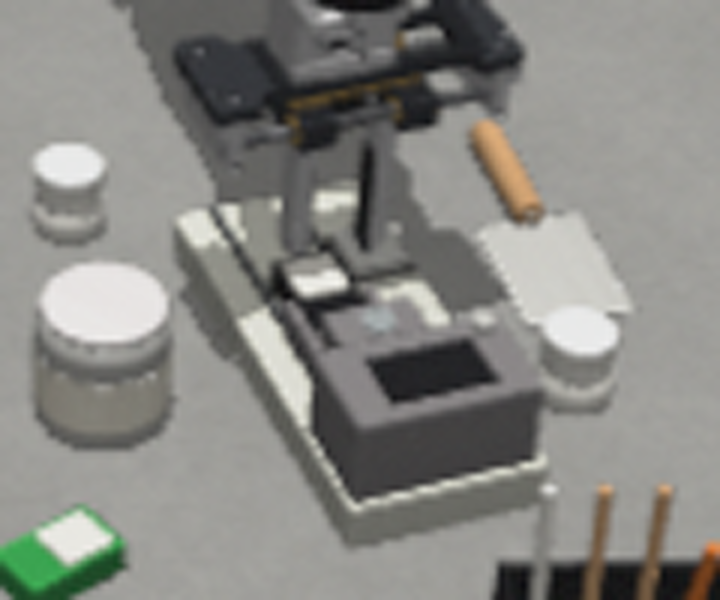

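Run:
```python
from h import *
F=[]
for i in range(8):
    p,d=optics.camera("top"); st=manip.read_state(); F.append(np.r_[st["wrist_force"],st["eef_pos"][2]])
F=np.array(F); print(F.mean(0),F.std(0),st["clock"])
cal=optics.get_calibration("top")
cv2.imwrite("pics/t5.png",cv2.resize(p[135:315,130:280,::-1],(500,600)))
p,d=optics.camera("wrist"); st=manip.read_state();cal=wristcal(st)
# cassette front top edge in w4 crop row ~416, cols ~222..368 (crop 2.857x, offset 140,120)
P=cast(cal,[(140+225/2.857,120+417/2.857),(140+368/2.857,120+417/2.857)],50)
a=.302;ex=np.array([np.cos(a),np.sin(a)]);ey=np.array([-ex[1],ex[0]]);v=P[:,:2]-[572.5,144.7];print(v@ex,v@ey)
```

```text
[-3.4782549  -0.36777993  4.72459695 52.94363042] [0.44818553 0.52089225 0.40242168 0.01444125] 5.85
[-39.54175347 -39.59546546] [-12.73597388  17.85109654]
```

```bash
python3 -c "
from cell import workorder,manip
print(workorder.sign_off(), manip.read_state()['wrist_force'])"
```

```text
the job is handed in; nothing more can be done
the job is handed in; nothing more can be done
```

The eject key is held down by one finger, and the other stands in the slide blocking the cassette, which came out and stopped on the deck. I handed the job in in that pose at about 5.9 s. `sign_off()` gave no verdict.

**Choosing the cassette:** The candidates in the top picture were the green block (257,146), the larger black block (188,290) and the small black block in the bay (199,192). I took the one in the bay, because it is not green and is the smaller of the black ones.

**Last checks:**
- **Key:** the fingertips stood at about 39 mm, so the key is about 11 mm down. The mean upward force was about 4.7 N, where the spring should give about 5.8 N.
- **Cassette held:** the sideways force was about 3.5 N in the direction the cassette pushes.
- **Cassette position:** its front face is at about dock x = -30 mm, between the rails and flat on the deck, well short of the end.
- **Other objects:** nothing else appeared moved in the pictures.

**Disagreements:**
- **Front edge:** I first computed the cassette's front edge at x = -39.5 mm by taking the visible edge as its top. Treated as the bottom edge it gives about -29 mm, which fits the finger's face at -32 mm.
- **Side position:** the centre line came out about 3 mm off, where the rails allow 2 mm, so my measurement is that far out.
- **Sideways force:** it already read about 1.5 N before the cassette was released, so the true push on the finger is probably nearer 2 N.

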